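# Release the length stop and hold it at the set marker

## Task

Before foam blocks are cut to length, the gauge's telescoping stop arm must be set: push its lock button fully in to release the arm, then take the upright pull tab and draw the sprung arm out until its pointer lines up with the needle of the marker rider on the scale. Finish while still holding the arm there, since it springs back when let go. Leave the marker rider and the other things on the bench where they are.

Things in the scene. Friction and masses are not known exactly. Their poses are not given: they have to be found in the camera images.
- gauge: Length-stop gauge fixed to the bench: dark base plate 160 x 385 mm, grey tube housing (54 mm wide, top at 62 mm), white-faced scale bar on the +x side (top at 44 mm, ticks every 10 mm, each fifth longer). Origin on the bench under the tube's axis; y: the way the arm telescopes out, z up. Housing y -131..25 mm; plate y -140..245; scale bar x 38..72, y 32..238 mm.
- stop_arm: Telescoping arm: steel bar 22 mm square sliding out of the housing along gauge y, bar top at 48 mm, with an upright pull tab. Origin = gauge origin when fully in, so its offset along gauge y is the extension (0 to 120 mm). Locked fully in at the start; once released a spring pulls it in with 4.5 N (in) to 7.5 N (100 mm out), and it runs back if let go.
- pull_tab (a point): Centre of the upper edge of the aluminium pull tab, 103 mm above the bench. A flat upright plate 14 mm thick along gauge y, 36 mm wide along gauge x, rising 55 mm above the bar; with the arm in it stands 68 mm clear of the housing. Axes as the gauge's.
- pointer (a point): Tip of the arm's pointer, a thin dark needle fixed at the foot of the tab, in line with the tab's middle, 4 mm wide, reaching 47 mm to the gauge's +x, over the scale's white face, 47 mm above the bench.
- button_top (a point): Centre of the top face of the lock button, a black round button 26 mm across on top of the housing, 76 mm above the bench when out (50 mm behind the gauge's origin along its y).
- lock_button (a joint): Travel of the lock button in m: 0 out (arm locked), 0.008 fully in (arm free; it frees beyond about 0.0055). It moves straight down, takes about 4 to 5 N, and stays in when let go.
- marker (a point): Needle tip of the marker rider, a steel saddle on the scale bar (20 mm long along gauge y, top at 60 mm). Needle 4 mm wide, pointing to gauge -x, 47 mm above the bench; axes as the gauge's. At the start 35 to 95 mm farther out along gauge y than the pointer; it can be knocked along, so keep off. The two needles meet tip to tip with a 4 mm gap when lined up.
- foam_block: Bystander: white rigid foam block standing on end, 50 x 50 x 130 mm, origin under its centre.
- bottle: Bystander: glass bottle, 66 mm across, 200 mm tall, origin under its centre.
- screwdriver: Bystander: screwdriver lying on the bench.
- foam_slab: Bystander: white rigid foam slab, 120 x 60 x 30 mm, origin under its centre.

How it is judged:
On the way, in this order (a step that is already met when the one before it is completed fails the run):
1. the lock button is pushed in (beyond 6 mm) with the arm still fully in (value of joint lock_button above 0.006 m and y of stop_arm in the frame of gauge below 0.005 m), for 0.1 s.
2. the arm is being drawn out: 20 mm or more, by the fingers (y of stop_arm in the frame of gauge above 0.02 m and contact force between the fingers and stop_arm above 1.5 N), for 0.1 s.
At the end, for the whole second after the job is handed in: The fingers hold the arm at rest (slower than 10 mm/s, finger force on it above 1.5 N) with its pointer within 4 mm of the marker needle along the scale, the lock button is in (beyond 5.5 mm), the marker has shifted by less than 5 mm and no bystander by more than 30 mm (y of pointer in the frame of marker between -0.004 and 0.004 m and contact force between the fingers and stop_arm above 1.5 N and linear speed of stop_arm below 0.01 m/s and value of joint lock_button above 0.0055 m and distance of marker from where it was at the start of the episode below 0.005 m and distance of each of foam_block, bottle, screwdriver, foam_slab from where it was at the start of the episode below 0.03 m); the arm keeps its last pose, push and grip.
It fails at once if the marker rider is shifted by more than 5 mm (distance of marker from where it was at the start of the episode above 0.005 m).
It fails at once if a bystander is shifted by more than 30 mm (distance of any of foam_block, bottle, screwdriver, foam_slab from where it was at the start of the episode above 0.03 m).
It also fails if it takes over 38 s, if anything falls off the work surface, if the arm or the gripper's body presses on something with over 40 N, if the wrist force passes 120 N, or if a joint passes its speed limit or range.

## Robot

A 6-joint arm with a two-finger parallel gripper is mounted at the origin on the work surface. World frame = base frame: x ahead of the robot, y to its left, z up, the work surface at z = 0. Lengths are in m, angles in rad, forces in N, time in s.
With the tool pointing down it reaches from about 0.275 to 0.85 m from the base axis. Payload 19 kg.
Tool frame: the origin (TCP) lies midway between the tips of the shut fingers; the grasp point (between the pads) lies grip_depth behind it (grip_depth is the distance from the TCP to the grasp point, in m); z points along the fingers, y is the direction in which the jaws open and shut (so a half turn about z gives the same grasp; the last joint's range is limited). The gripper opens to 85 mm and grips with 20 to 120 N. Pads are 22 mm wide; open, the fingers measure 114 mm over their backs; the gripper's body (76 mm by 85 mm) begins 54 mm behind the grasp point. The pads swing forward as they close: fully open they stand 13 mm farther back than shut.
Start: joints at [0.97, 0.15, 1.437, -0, 1.554, -0.134], TCP at [0.259, 0.513, 0.231] pointing down, gripper open.
Joint ranges: [-2.8, 2.8], [-0.68, 2.1], [0.12, 2.68], [-1.39, 4.53], [0.16, 2.79], [-2.81, 2.81]. Speed limits (rad/s): [1.89, 1.89, 2.22, 3.01, 3.01, 3.01].

## Interface

Orientations are given as a unit quaternion [x, y, z, w].
In Python, from plant import * gives the robot as it stands.
- The arm moves only by the shell command python3 -m inch 'ROWS' [OPENING] [FORCE]. ROWS is JSON, a list of rows, each an object with "dp": the shift along the tool's x, y, z in mm, a list of three; "angular": the turn, a rotation vector about the tool's x, y, z in degrees, a list of three. A call has 1 to 12 rows; each row is the pose to reach, as a shift and turn from the pose measured when the call began, along the tool's axes at that moment; what a row does not reach only later rows make up. A row lasts 1/10 s, in which the tool goes at most 50 mm and 8.59 degrees, less where a joint would pass 70% of its speed; a pose out of reach is approached as far as the arm can. A call with a gripper value outside its range is refused whole. OPENING is the finger opening in mm, from 0 to 85.4, set as the call begins (- or left out, the last holds). The fingers move at their own pace and stop on an object; FORCE is the grip in N (left out, the last holds). Time passes only in rows, so rows that repeat a pose let the fingers close. It gives the time, the measured TCP pose, the force and the opening at its end, in the units of the state.
- observe(): the state, without advancing time (a new reading comes with each control period).
- capture(name): name is "side" or "top" or "wrist"; returns a dict with "color" (384x512x3 uint8, red, green, blue), "z_map" (384x512 float32, m along the optical axis (not along the pixel's ray), 0 where there is no reading), "K" (3x3 intrinsics, pixels), "rvec" (rotation vector, rad) and "tvec" (3), from world to camera coordinates, as OpenCV has them. Camera axes: x right, y down, z forward; pixel columns grow to the right and rows downward; lengths in m; the calibration is good to about 2 mm. A picture is of the moment at which its call begins.
- hand_in(): hands the job in, once; it reports no verdict.
The state is a dict: "t": time; "joints": joint angles; "joint_velocities": joint speeds; "effort": joint torques, N m; "tcp_pos": TCP position; "orientation": TCP orientation; "ft_force": force on the tool from outside, world axes, zero at the start; "ft_torque": the same for the moment, N m; "finger_gap": finger opening in m.
Only numpy, scipy, OpenCV 4.12 (cv2) and the standard library are available. Lean on these libraries where they do the work, as an engineer would, in place of code of your own. Each camera call takes 0.05 s, during which the arm holds its last target.

## Working session

There is one attempt and no reset: what is moved stays moved. The work goes in short steps, Python scripts to look and compute and a shell command to move; the robot and the scene stay as the last step left them, time stands still between calls to the robot, and variables do not carry over. Pictures are saved under pics/ and viewed, and the job is handed in when it is done.

```bash
ls; mkdir -p pics; cat > h.py <<'E'
from plant import *
import numpy as np, cv2, pickle
def grab(n,tag):
    c=capture(n); pickle.dump(c,open(f'pics/{tag}.pkl','wb'))
    cv2.imwrite(f'pics/{tag}.png',c['color'][:,:,::-1]); return c
def load(tag): return pickle.load(open(f'pics/{tag}.pkl','rb'))
def ray(c,u,v):
    R=cv2.Rodrigues(np.array(c['rvec'],float))[0]; t=np.array(c['tvec'],float).ravel()
    d=np.linalg.inv(c['K'])@np.array([u,v,1.]); return -R.T@t, R.T@d
def onz(c,u,v,z):
    o,d=ray(c,u,v); return o+d*(z-o[2])/d[2]
def dep(c,u,v):
    o,d=ray(c,u,v); return o+d*float(c['z_map'][int(round(v)),int(round(u))])
def proj(c,p):
    return cv2.projectPoints(np.array(p,float).reshape(-1,3),np.array(c['rvec'],float),np.array(c['tvec'],float),c['K'],None)[0].reshape(-1,2)
def tri(c1,p1,c2,p2):
    o1,d1=ray(c1,*p1);o2,d2=ray(c2,*p2)
    s=np.linalg.lstsq(np.c_[d1,-d2],o2-o1,rcond=None)[0]
    a=o1+s[0]*d1;b=o2+s[1]*d2; return (a+b)/2,np.linalg.norm(a-b)
E
python3 - <<'E'
from h import *
for n in ['side','top','wrist']: grab(n,n+'0')
print(observe())
E
```

```text
pics
{'t': 0.15, 'joints': array([ 9.70027318e-01,  1.50885502e-01,  1.43781439e+00,  3.73073264e-05,
        1.55380383e+00, -1.34023971e-01]), 'joint_velocities': array([ 0.00087606, -0.0002384 , -0.00189477, -0.00026904,  0.00015119,
       -0.00287666]), 'effort': array([-2.01887606e-04, -7.13379192e+01, -5.71044195e+01, -2.65300823e-04,
        7.28847954e-03, -2.19666461e-06]), 'tcp_pos': array([0.2586628 , 0.51334703, 0.23084055]), 'orientation': array([ 2.31260221e-01,  9.72891824e-01, -4.18432437e-04, -1.81026985e-04]), 'ft_force': array([-0.39125676,  0.55324622, -0.27164017]), 'ft_torque': array([-0.01543593, -0.01912618,  0.03538384]), 'finger_gap': 0.0853782242738644}
```

View pics/side0.png

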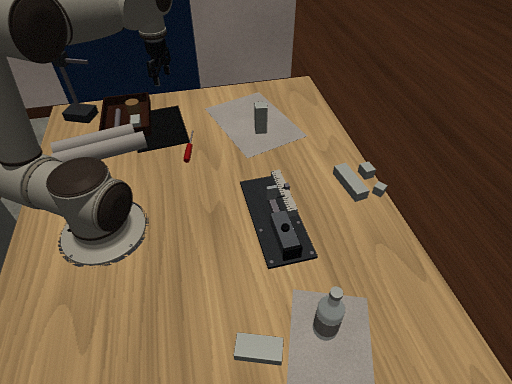

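View pics/top0.png

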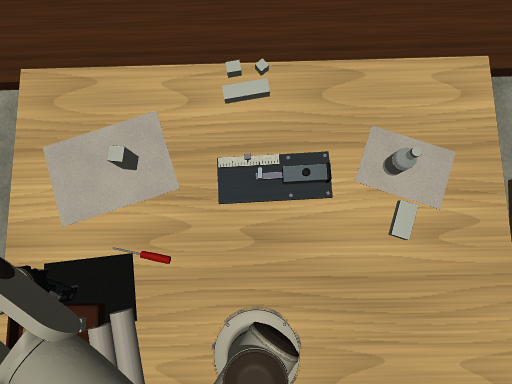

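View pics/wrist0.png

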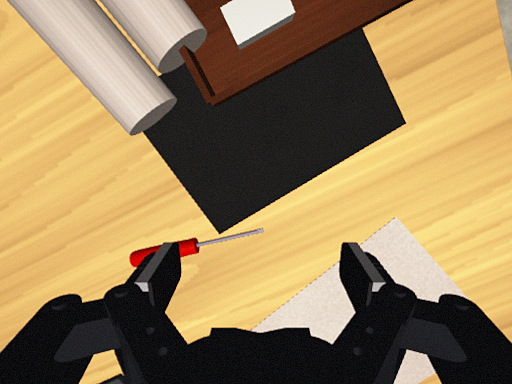

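The top view shows the gauge at centre: button around (306,172), tab about (260,173), scale and marker at (248,157). Its y axis runs roughly along world +y. I'll zoom in on both views.

```bash
python3 - <<'E'
from h import *
t=load('top0');s=load('side0')
a=cv2.resize(t['color'][140:215,205:345],None,fx=5.5,fy=5.5,interpolation=cv2.INTER_CUBIC)
b=cv2.resize(s['color'][160:275,230:330],None,fx=5,fy=5,interpolation=cv2.INTER_CUBIC)
cv2.imwrite('pics/tz.png',a[:,:,::-1]);cv2.imwrite('pics/sz.png',b[:,:,::-1])
# plate corners
g=cv2.cvtColor(t['color'],cv2.COLOR_RGB2GRAY)
print(t['K'],s['K'])
for n,c in(('t',t),('s',s)): print(n,ray(c,256,192))
m=(g<75).astype(np.uint8); m[:,:205]=0;m[:,345:]=0;m[:140]=0;m[215:]=0
cs=cv2.findContours(m,cv2.RETR_EXTERNAL,cv2.CHAIN_APPROX_NONE)[0]
k=max(cs,key=cv2.contourArea);r=cv2.minAreaRect(k);bx=cv2.boxPoints(r);print(r)
for p in bx: print(p,onz(t,*p,0.01))
print('btn',onz(t,306,172,.076),'tri',tri(t,(306,172),s,(285,228)))
print('mk',onz(t,248,157,.06))
E
```

```text
[[353.9210394    0.         253.54913632]
 [  0.         353.9210394  191.44027695]
 [  0.           0.           1.        ]] [[356.97218703   0.         252.29494621]
 [  0.         356.97218703 192.5896346 ]
 [  0.           0.           1.        ]]
t (array([ 0.34389827, -0.02640778,  1.19798337]), array([ 0.14720393,  0.01179508, -0.98906134]))
s (array([ 0.33779768, -0.82917856,  0.94070152]), array([ 0.15213054,  0.67994367, -0.71738648]))
((274.024169921875, 177.41033935546875), (46.74272918701172, 113.80328369140625), 86.633544921875)
[215.84831 157.42067] [0.64424982 0.124162   0.01      ]
[329.45523 150.73793] [ 0.65892267 -0.26741853  0.01      ]
[332.2     197.40001] [ 0.4970298  -0.26868326  0.01      ]
[218.59311 204.08275] [0.48197991 0.11509623 0.01      ]
btn [ 0.57272044 -0.17533905  0.076     ] tri (array([ 0.57466677, -0.17608828,  0.07108565]), np.float64(0.001855634122783351))
mk [0.63061311 0.01142292 0.06      ]
```

View pics/tz.png

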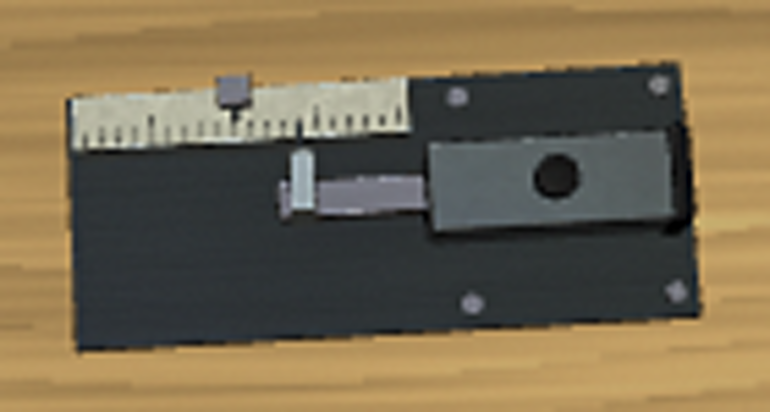

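View pics/sz.png

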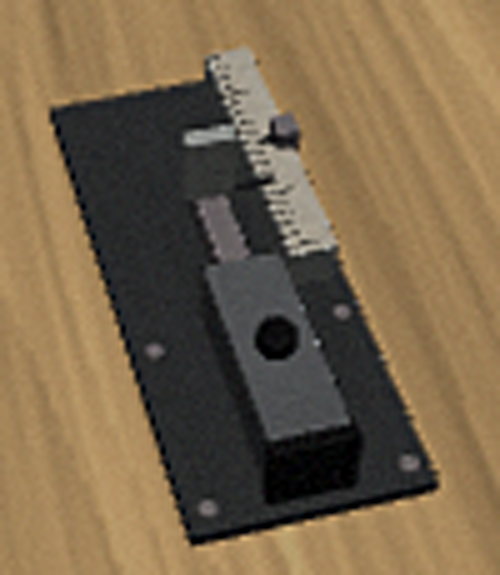

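```bash
cat >> h.py <<'E'
from scipy.spatial.transform import Rotation as Ro
def delta(p,yaw_deg):
    """shift mm / turn deg in tool axes to TCP at p pointing down, tool y axis at yaw_deg from world x"""
    o=observe(); R=Ro.from_quat(o['orientation']); a=np.radians(yaw_deg)
    y=np.array([np.cos(a),np.sin(a),0]);z=np.array([0,0,-1.]);x=np.cross(y,z)
    T=Ro.from_matrix(np.c_[x,y,z])
    print('tcp',o['tcp_pos'].round(4),'dp',(R.inv().apply(np.array(p)-o['tcp_pos'])*1000).round(1),'ang',np.degrees((R.inv()*T).as_rotvec()).round(2),'F',o['ft_force'].round(1),'gap',round(o['finger_gap']*1000,1),'t',o['t'])
E
python3 - <<'E'
from h import *
t=load('top0');s=load('side0');w=load('wrist0')
f=lambda x,y:(204.6+x/5.5,139.6+y/5.5)
g=lambda x,y:(229.6+x/5,159.6+y/5)
print('tabtop',onz(t,*f(303,180),.103),tri(t,f(303,180),s,g(208,135)))
print('ptr',onz(t,*f(300,130),.047))
print('mk',onz(t,*f(235,117),.047))
o,d=ray(w,256,192);print('wrist cam',o,d)
delta([0.50,-0.07,0.30],92.2)
E
```

```text
tabtop [ 0.56933927 -0.02614213  0.103     ] (array([ 0.56867312, -0.0261596 ,  0.1073568 ]), np.float64(0.00045342207498351954))
ptr [ 0.61174641 -0.02492924  0.047     ]
mk [0.62069122 0.01429792 0.047     ]
wrist cam [0.19041983 0.54739093 0.37434672] [ 0.25795591 -0.14703686 -0.95500869]
tcp [0.2587 0.5133 0.2308] dp [-478.  -412.4  -68.9] ang [-5.000e-02 -2.000e-02 -2.894e+01] F [-0.4  0.6 -0.3] gap 85.4 t 0.15
```

```bash
python3 -m inch '[{"dp":[-40,-34,-6],"angular":[0,0,-2.5]},{"dp":[-80,-68,-12],"angular":[0,0,-5]},{"dp":[-120,-102,-18],"angular":[0,0,-7.5]},{"dp":[-160,-137,-24],"angular":[0,0,-10]},{"dp":[-199,-171,-30],"angular":[0,0,-12.5]},{"dp":[-239,-206,-36],"angular":[0,0,-15]},{"dp":[-279,-240,-42],"angular":[0,0,-17.5]},{"dp":[-319,-275,-48],"angular":[0,0,-20]},{"dp":[-359,-309,-54],"angular":[0,0,-22.5]},{"dp":[-398,-343,-60],"angular":[0,0,-25]},{"dp":[-438,-378,-66],"angular":[0,0,-27]},{"dp":[-478,-412,-69],"angular":[0,0,-28.9]}]' 0 60
python3 - <<'E'
from h import *
delta([0.50,-0.07,0.30],92.2)
E
```

```text
t: 1.35
tcp_pos: [0.4871, -0.0397, 0.2978]
orientation: [-0.019, 1.0, -0.0, 0.0]
ft_force: [0.3, 0.7, 0.4]
finger_gap: -0.0003
tcp [ 0.4871 -0.0397  0.2978] dp [-11.8 -30.8  -2.2] ang [-0.05  0.    0.02] F [0.3 0.7 0.4] gap -0.3 t 1.35
```

```bash
python3 -m inch '[{"dp":[-12,-31,-2],"angular":[0,0,0]},{"dp":[-12,-31,-2],"angular":[0,0,0]},{"dp":[-12,-31,-2],"angular":[0,0,0]},{"dp":[-12,-31,-2],"angular":[0,0,0]}]'
python3 - <<'E'
from h import *
grab('wrist','w1');grab('top','t1')
delta([0.50,-0.07,0.30],92.2)
E
```

```text
t: 1.75
tcp_pos: [0.5, -0.0695, 0.2998]
orientation: [-0.02, 1.0, -0.0, -0.0]
ft_force: [-0.1, -0.1, 0.4]
finger_gap: 0.0002
tcp [ 0.5    -0.0693  0.3   ] dp [ 0.  -0.7  0. ] ang [-0.05  0.02  0.1 ] F [ 0.3  0.6 -0.2] gap -0.3 t 1.85
```

View pics/w1.png

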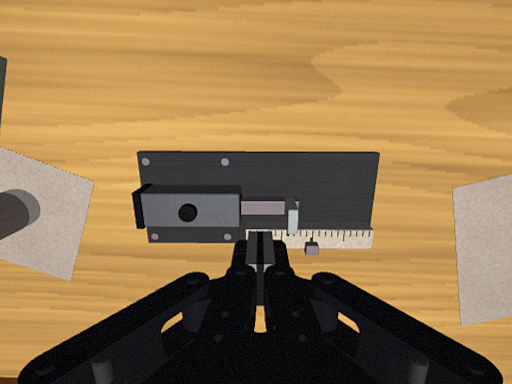

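The wrist view shows the button at (188,213), tab at (292,215) and marker at (312,248). Zooming in to get pixels.

```bash
python3 - <<'E'
from h import *
w=load('w1')
b=cv2.resize(w['color'][180:260,150:350],None,fx=4,fy=4,interpolation=cv2.INTER_CUBIC)
cv2.imwrite('pics/wz.png',b[:,:,::-1])
E
```

```text
(no output)
```

View pics/wz.png

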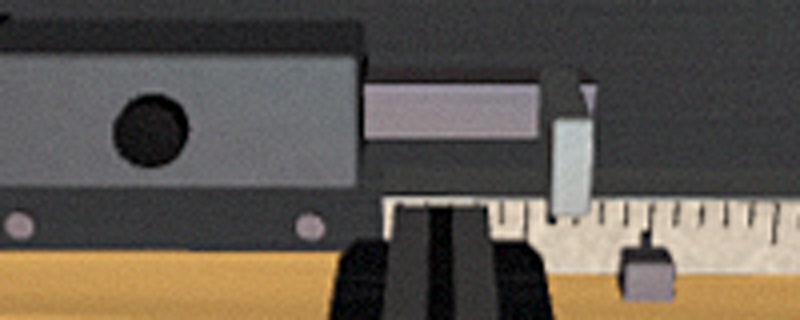

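```bash
python3 - <<'E'
from h import *
t=load('top0');s=load('side0');w=load('w1')
f=lambda x,y:(204.6+x/5.5,139.6+y/5.5)
g=lambda x,y:(229.6+x/5,159.6+y/5)
k=lambda x,y:(149.6+x/4,179.6+y/4)
for n,z,a,b,c in (('btn',.076,(556,176),(276,338),(151,131)),('tab',.103,(303,180),(208,135),(574,166)),('mk',.047,(235,117),(265,137),(647,233))):
    print(n,onz(t,*f(*a),z).round(4),onz(w,*k(*c),z).round(4),onz(s,*g(*b),z).round(4))
    r=tri(t,f(*a),s,g(*b));print('  ts',r[0].round(4),r[1].round(4)); r=tri(s,g(*b),w,k(*c));print('  sw',r[0].round(4),r[1].round(4));r=tri(t,f(*a),w,k(*c));print('  tw',r[0].round(4),r[1].round(4))
delta([0.574,-.176,.105],92.2)
E
```

```text
btn [ 0.5741 -0.1744  0.076 ] [ 0.5722 -0.1718  0.076 ] [ 0.5745 -0.1766  0.076 ]
  ts [ 0.5749 -0.1748  0.0736] 0.0006
  sw [ 0.5751 -0.1731  0.071 ] 0.0016
  tw [ 0.5769 -0.1756  0.0635] 0.0011
tab [ 0.5693 -0.0261  0.103 ] [ 0.5683 -0.0227  0.103 ] [ 0.5701 -0.0219  0.103 ]
  ts [ 0.5687 -0.0262  0.1074] 0.0005
  sw [ 0.5692 -0.0225  0.1031] 0.0018
  tw [ 0.5675 -0.0247  0.1074] 0.0034
mk [0.6207 0.0143 0.047 ] [0.6199 0.0169 0.047 ] [0.6244 0.0212 0.047 ]
  ts [0.6205 0.0139 0.0545] 0.003
  sw [0.6211 0.017  0.0498] 0.0048
  tw [0.6191 0.0152 0.0503] 0.0025
tcp [ 0.5    -0.0693  0.3   ] dp [ -69.6 -109.5  195.2] ang [-0.05  0.02  0.1 ] F [ 0.3  0.6 -0.2] gap -0.3 t 1.85
```

```bash
python3 -m inch '[{"dp":[-25,-40,20],"angular":[0,0,0]},{"dp":[-45,-70,60],"angular":[0,0,0]},{"dp":[-60,-95,100],"angular":[0,0,0]},{"dp":[-69,-105,140],"angular":[0,0,0]},{"dp":[-69,-107,175],"angular":[0,0,0]},{"dp":[-69,-107,205],"angular":[0,0,0]},{"dp":[-69,-107,212],"angular":[0,0,0]},{"dp":[-69,-107,212],"angular":[0,0,0]},{"dp":[-69,-107,212],"angular":[0,0,0]}]'
python3 - <<'E'
from h import *
grab('wrist','w2');grab('side','s2')
delta([0.5735,-.174,.077],92.2)
E
```

```text
t: 2.75
tcp_pos: [0.5741, -0.1734, 0.0901]
orientation: [-0.02, 1.0, -0.001, 0.001]
ft_force: [-0.5, -0.4, 0.2]
finger_gap: -0.0
tcp [ 0.5741 -0.1736  0.0901] dp [ 0.7 -0.3 13.1] ang [-0.12  0.16  0.12] F [-0.6  0.3 -0. ] gap 0.0 t 2.85
```

View pics/w2.png

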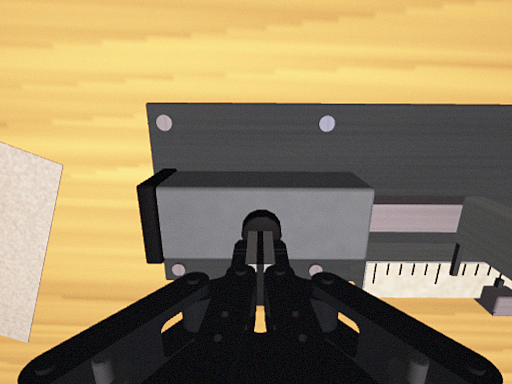

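The fingertips (260,240) sit centred over the button (261,225). Next I press down.

```bash
python3 -m inch '[{"dp":[0,0,4],"angular":[0,0,0]},{"dp":[0,0,8],"angular":[0,0,0]},{"dp":[0,0,12],"angular":[0,0,0]},{"dp":[0,0,15],"angular":[0,0,0]},{"dp":[0,0,17],"angular":[0,0,0]},{"dp":[0,0,19],"angular":[0,0,0]},{"dp":[0,0,20],"angular":[0,0,0]},{"dp":[0,0,20],"angular":[0,0,0]}]'
```

```text
t: 3.65
tcp_pos: [0.5741, -0.1736, 0.07]
orientation: [-0.02, 1.0, -0.001, 0.001]
ft_force: [0.6, 0.1, 0.2]
finger_gap: -0.0002
```

```bash
python3 -m inch '[{"dp":[0,0,1],"angular":[0,0,0]},{"dp":[0,0,2],"angular":[0,0,0]},{"dp":[0,0,2],"angular":[0,0,0]}]'
python3 - <<'E'
from h import *
grab('wrist','w3');grab('side','s3')
print(observe()['ft_force'],observe()['tcp_pos'])
E
```

```text
t: 3.95
tcp_pos: [0.5742, -0.1737, 0.068]
orientation: [-0.02, 1.0, -0.001, 0.001]
ft_force: [-1.1, 0.5, 3.5]
finger_gap: -0.0001
[-1.18541038  0.04960681  3.81893605] [ 0.57422022 -0.17367121  0.06802162]
```

View pics/w3.png

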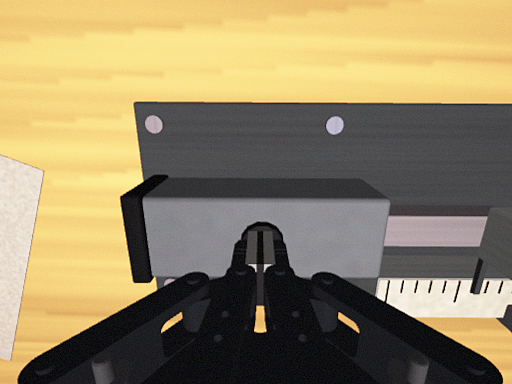

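Contact began at about z=0.069, with 3.8 N now. I'll keep going down to the end stop, watching the force.

```bash
python3 -m inch '[{"dp":[0,0,1],"angular":[0,0,0]},{"dp":[0,0,2],"angular":[0,0,0]},{"dp":[0,0,3],"angular":[0,0,0]},{"dp":[0,0,3],"angular":[0,0,0]}]'
python3 -m inch '[{"dp":[0,0,1],"angular":[0,0,0]},{"dp":[0,0,2],"angular":[0,0,0]},{"dp":[0,0,2],"angular":[0,0,0]}]'
```

```text
t: 4.45
tcp_pos: [0.5744, -0.1738, 0.0677]
orientation: [-0.02, 1.0, -0.001, 0.002]
ft_force: [-15.8, 6.3, 39.2]
finger_gap: 0.0002
t: 4.75
tcp_pos: [0.5747, -0.1739, 0.0678]
orientation: [-0.02, 1.0, -0.002, 0.003]
ft_force: [-11.6, 4.9, 30.3]
finger_gap: -0.0002
```

Hard stop at z=0.0677, which matches the fully-in height (76−8 = 68 mm). I'll lift, open the fingers and check.

```bash
python3 -m inch '[{"dp":[0,0,-20],"angular":[0,0,0]},{"dp":[0,0,-60],"angular":[0,0,0]},{"dp":[0,0,-100],"angular":[0,0,0]},{"dp":[0,30,-132],"angular":[0,0,0]},{"dp":[-20,60,-142],"angular":[0,0,0]},{"dp":[-20,60,-142],"angular":[0,0,0]},{"dp":[-20,60,-142],"angular":[0,0,0]},{"dp":[-20,60,-142],"angular":[0,0,0]}]' 50 60
python3 - <<'E'
from h import *
grab('wrist','w4');grab('side','s4');grab('top','t4')
delta([0.569,-.024,.150],92.2)
a=cv2.resize(load('s4')['color'][160:275,230:330],None,fx=4,fy=4,interpolation=cv2.INTER_CUBIC)
cv2.imwrite('pics/s4z.png',np.hstack([a,cv2.resize(load('side0')['color'][160:275,230:330],None,fx=4,fy=4,interpolation=cv2.INTER_CUBIC)])[:,:,::-1])
E
```

```text
t: 5.55
tcp_pos: [0.591, -0.1131, 0.2088]
orientation: [-0.02, 1.0, -0.002, 0.002]
ft_force: [-0.5, -0.1, 0.6]
finger_gap: 0.0503
tcp [ 0.5911 -0.1133  0.2091] dp [18.8 90.3 58.7] ang [-0.2   0.26  0.08] F [ 0.5 -0.3  0.4] gap 50.2 t 5.7
```

View pics/w4.png

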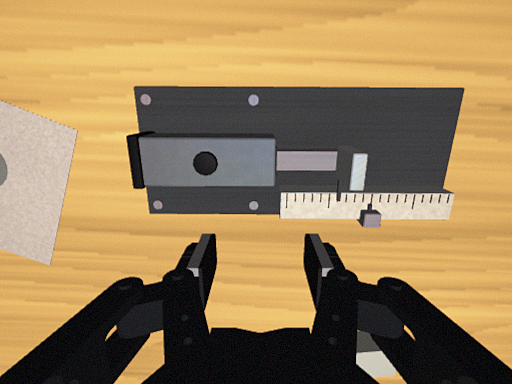

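View pics/s4z.png

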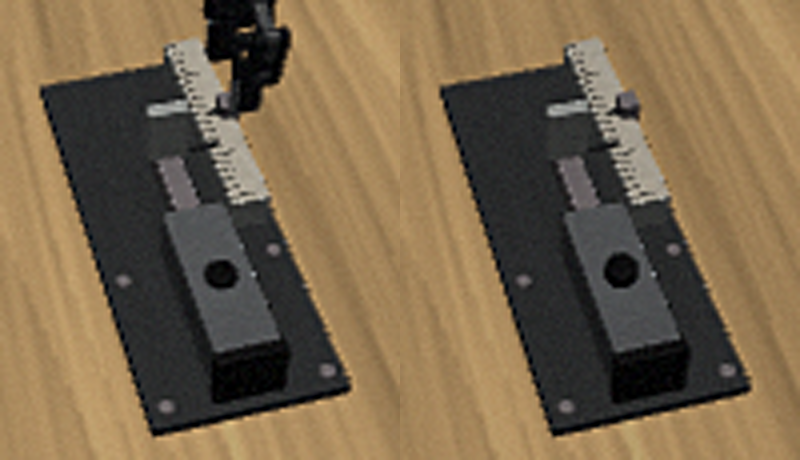

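The button now stands lower (smaller black disc, wrist view (205,163)). Pointer at (338,197), marker needle at (371,208). I'll zoom in to measure the offset.

```bash
python3 - <<'E'
from h import *
b=cv2.resize(load('w4')['color'][140:235,270:460],None,fx=4,fy=4,interpolation=cv2.INTER_CUBIC)
cv2.imwrite('pics/w4z.png',b[:,:,::-1])
E
```

```text
(no output)
```

View pics/w4z.png

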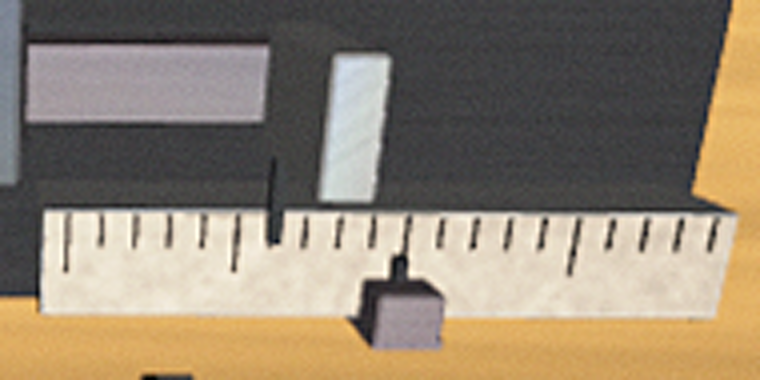

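```bash
cat >> h.py <<'E'
GY=np.array([-np.sin(np.radians(2.2)),np.cos(np.radians(2.2)),0]); GX=np.array([GY[1],-GY[0],0])
E
python3 - <<'E'
from h import *
w=load('w4');w1=load('w1');k=lambda x,y:(269.6+x/4,139.6+y/4)
p=onz(w,*k(274,240),.047);m=onz(w,*k(401,256),.047)
print('ptr',p,'mk',m,'dy',(m-p)@GY*1000,'dx',(m-p)@GX*1000)
T=k(356,128);k1=lambda x,y:(149.6+x/4,179.6+y/4)
tb=onz(w,*T,.103);print('tab',tb,(tb-p)@GY*1000,(p-tb)@GX*1000,tri(w,T,w1,k1(574,166)))
print('mk tri',tri(w,k(401,256),w1,k1(647,233)))
# scale yaw: ticks line of the bar's near edge
a=onz(w,*k(43,208),.044);b=onz(w,*k(738,212),.044);d=b-a;print('bar len',np.linalg.norm(d),'yaw',np.degrees(np.arctan2(-d[0],d[1])))
delta(np.r_[tb[:2],.150],92.2)
E
```

```text
ptr [ 0.61556995 -0.02100607  0.047     ] mk [0.61898645 0.01708887 0.047     ] dy 37.93570896950527 dx 4.876357324096548
tab [ 0.56868454 -0.02294117  0.103     ] -0.13384791440110036 46.92513340602382 (array([ 0.56894129, -0.02246944,  0.10161053]), np.float64(0.0001266239820501616))
mk tri (array([0.61830199, 0.01610847, 0.04971456]), np.float64(0.0005699338130480947))
bar len 0.20449271868529528 yaw 2.0374980412183974
tcp [ 0.5911 -0.1133  0.2091] dp [19.  91.4 58.7] ang [-0.2   0.26  0.08] F [ 0.5 -0.3  0.4] gap 50.2 t 5.7
```

```bash
python3 -c "
from plant import *
print(grip_depth)"
python3 -m inch '[{"dp":[8,40,15],"angular":[0,0,0]},{"dp":[19,80,30],"angular":[0,0,0]},{"dp":[19,91,50],"angular":[0,0,0]},{"dp":[19,91,59],"angular":[-0.2,0.2,0]},{"dp":[19,91,59],"angular":[-0.2,0.2,0]},{"dp":[19,91,59],"angular":[-0.2,0.2,0]}]'
python3 - <<'E'
from h import *
grab('wrist','w5')
delta([.5687,-.0229,.064],92.1)
E
```

```text
0.0187
t: 6.3
tcp_pos: [0.5691, -0.0244, 0.1501]
orientation: [-0.019, 1.0, -0.0, 0.001]
ft_force: [0.5, 0.3, 0.3]
finger_gap: 0.0502
tcp [ 0.5692 -0.0244  0.1504] dp [ 0.6  1.6 86.4] ang [-0.02  0.11  0.11] F [-0.2 -0.4  0.5] gap 49.9 t 6.35
```

View pics/w5.png

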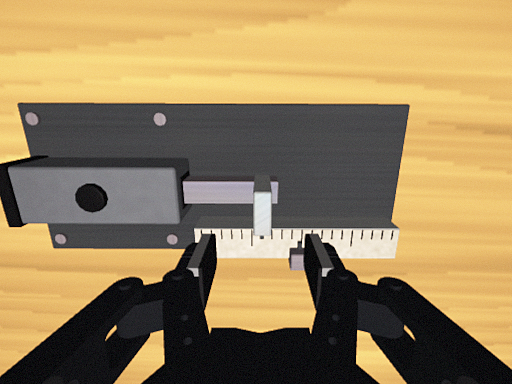

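The tab (262,207) is centred between the fingers at columns 205–318. Next: descend and grip.

```bash
python3 -m inch '[{"dp":[0,1,25],"angular":[0,0,0]},{"dp":[0,1,50],"angular":[0,0,0]},{"dp":[0,1,70],"angular":[0,0,0]},{"dp":[0,1,84],"angular":[0,0,0]},{"dp":[0,1,86],"angular":[0,0,0]},{"dp":[0,1,86],"angular":[0,0,0]},{"dp":[0,1,86],"angular":[0,0,0]}]'
python3 -m inch '[{"dp":[0,0,0],"angular":[0,0,0]},{"dp":[0,0,0],"angular":[0,0,0]},{"dp":[0,0,0],"angular":[0,0,0]},{"dp":[0,0,0],"angular":[0,0,0]},{"dp":[0,0,0],"angular":[0,0,0]},{"dp":[0,0,0],"angular":[0,0,0]}]' 0 60
python3 - <<'E'
from h import *
grab('wrist','w6')
delta([.5687,-.0229,.064],92.1)
E
```

```text
t: 7.05
tcp_pos: [0.57, -0.0237, 0.0656]
orientation: [-0.019, 1.0, -0.0, 0.002]
ft_force: [-0.1, 0.8, -0.2]
finger_gap: 0.05
t: 7.65
tcp_pos: [0.5703, -0.0227, 0.0664]
orientation: [-0.019, 1.0, 0.0, 0.002]
ft_force: [-1.6, 9.5, 7.3]
finger_gap: 0.0132
tcp [ 0.5703 -0.0227  0.0664] dp [ 1.6 -0.1  2.4] ang [0.03 0.27 0.12] F [-2.2  9.5  7.2] gap 13.6 t 7.7
```

View pics/w6.png

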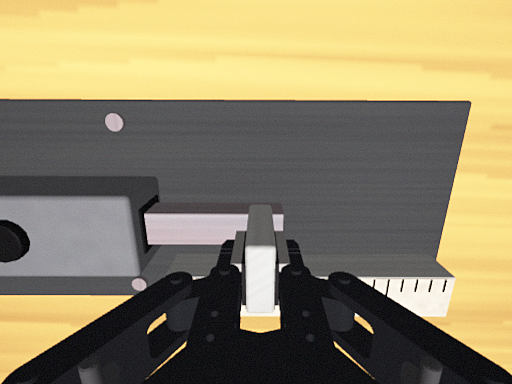

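The tab is gripped at a 13.5 mm gap. I'll draw out about 36 mm, then check.

```bash
python3 -m inch '[{"dp":[0,5,0],"angular":[0,0,0]},{"dp":[0,10,0],"angular":[0,0,0]},{"dp":[0,15,0],"angular":[0,0,0]},{"dp":[0,20,0],"angular":[0,0,0]},{"dp":[0,25,0],"angular":[0,0,0]},{"dp":[0,30,0],"angular":[0,0,0]},{"dp":[0,34,0],"angular":[0,0,0]},{"dp":[0,36,0],"angular":[0,0,0]},{"dp":[0,36,0],"angular":[0,0,0]},{"dp":[0,36,0],"angular":[0,0,0]},{"dp":[0,36,0],"angular":[0,0,0]}]'
python3 - <<'E'
from h import *
grab('wrist','w7');grab('top','t7');grab('side','s7')
delta([.5687,-.0229,.064],92.1)
z=lambda n,a,b,c,d,f:cv2.resize(load(n)['color'][a:b,c:d],None,fx=f,fy=f,interpolation=cv2.INTER_CUBIC)[:,:,::-1]
cv2.imwrite('pics/t7z.png',z('t7',140,215,205,345,5.5));cv2.imwrite('pics/s7z.png',z('s7',140,240,230,330,6))
E
```

```text
t: 8.8
tcp_pos: [0.569, 0.0131, 0.0665]
orientation: [-0.019, 1.0, 0.0, 0.002]
ft_force: [1.9, -5.0, -2.3]
finger_gap: 0.0135
tcp [0.569  0.0131 0.0664] dp [  1.7 -35.9   2.4] ang [0.01 0.28 0.11] F [ 1.6 -4.1 -2.1] gap 13.5 t 8.95
```

View pics/w7.png

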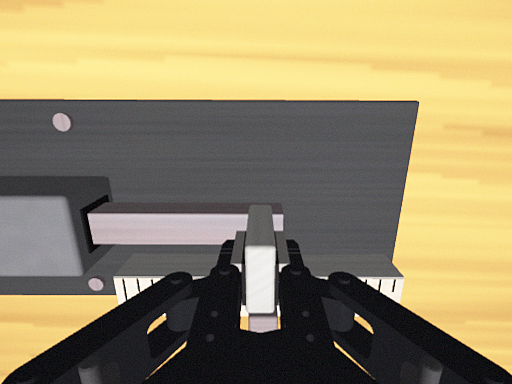

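View pics/t7z.png

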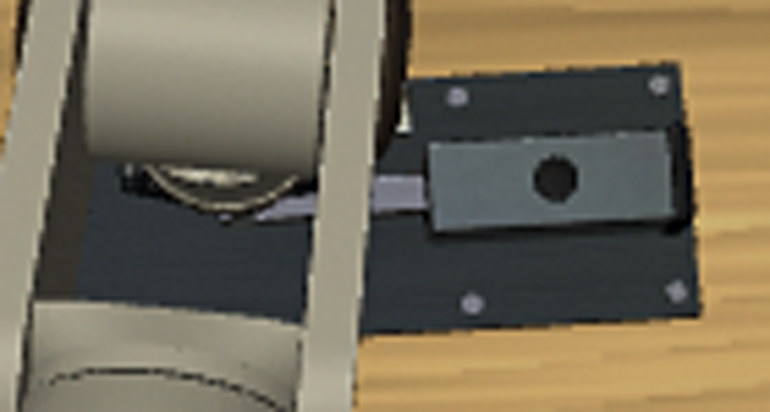

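View pics/s7z.png

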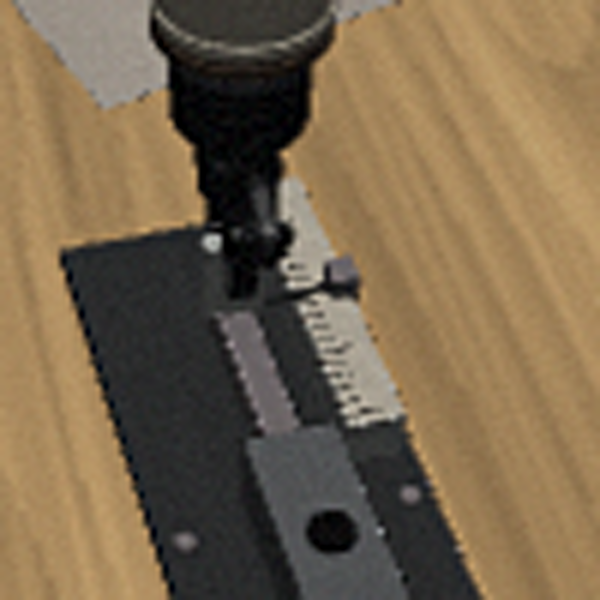

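```bash
python3 - <<'E'
from h import *
z=lambda n,a,b,c,d,f:cv2.resize(load(n)['color'][a:b,c:d],None,fx=f,fy=f,interpolation=cv2.INTER_CUBIC)[:,:,::-1]
cv2.imwrite('pics/w7z.png',z('w7',240,340,200,320,5))
cv2.imwrite('pics/s7y.png',z('s7',175,215,255,305,12))
E
```

```text
(no output)
```

View pics/w7z.png

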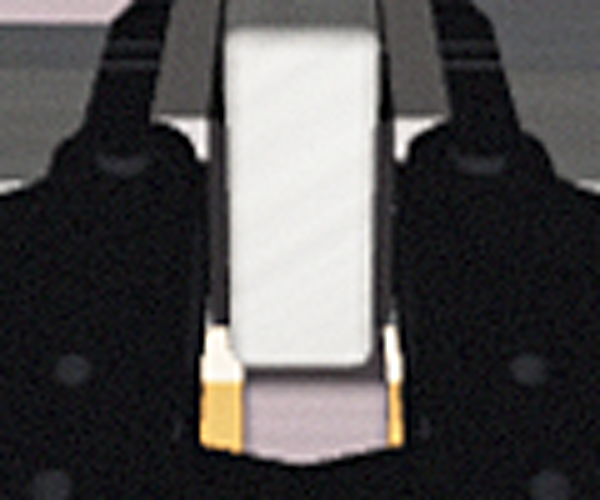

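View pics/s7y.png

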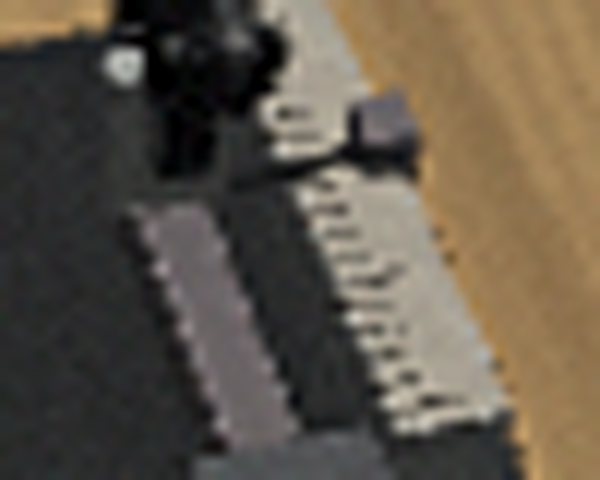

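```bash
python3 - <<'E'
from h import *
w=load('w7');k=lambda x,y:(199.6+x/5,239.6+y/5)
P=lambda x,y,z:onz(w,*k(x,y),z)
l,r=P(245,415,.06),P(387,415,.06);print('rider w',(r-l)@GY*1e3,(l+r)/2)
tb=[]
for a,b,y in((226,378,60),(232,376,200),(238,373,340)):
    p,q=P(a,y,.103),P(b,y,.103);print((q-p)@GY*1e3,(p+q)/2);tb.append((p+q)/2)
print('gap', ((l+r)/2-np.mean(tb,0))@GY*1e3)
s=load('s7');g=lambda x,y:(254.6+x/12,174.6+y/12)
for x,y in((240,183),(280,173),(310,165),(345,152)):
    p=onz(s,*g(x,y),.047);print('side needle gy',p@GY*1e3,'gx',p@GX*1e3)
print('moved tab est', (np.mean(tb,0)-[.5687,-.0229,.103])@GY*1e3)
E
```

```text
rider w 19.20594097485315 [0.63154337 0.01693087 0.06      ]
13.348536129512203 [0.55292134 0.01198137 0.103     ]
13.105646546730501 [0.56726291 0.01271838 0.103     ]
12.749993952847174 [0.58268826 0.01346381 0.103     ]
gap 1.7528628601756922
side needle gy -9.014820680963764 gx 593.3623306010883
side needle gy -8.098854163647578 gx 605.8765383922388
side needle gy -7.212119484369254 gx 615.3603971129027
side needle gy -4.722732388008767 gx 626.9358441985003
moved tab est 35.63623016024443
```

The estimates agree that it is about 2 mm short (37.9 measured earlier minus 35.9 drawn; 1.75 mm from this view). I'll move 2 mm more.

```bash
python3 -m inch '[{"dp":[0,1,0],"angular":[0,0,0]},{"dp":[0,2,0],"angular":[0,0,0]},{"dp":[0,2,0],"angular":[0,0,0]},{"dp":[0,2,0],"angular":[0,0,0]},{"dp":[0,2,0],"angular":[0,0,0]},{"dp":[0,2,0],"angular":[0,0,0]}]'
python3 - <<'E'
from h import *
grab('wrist','w8');grab('side','s8');grab('top','t8')
delta([.5687,-.0229,.064],92.1)
z=lambda n,a,b,c,d,f:cv2.resize(load(n)['color'][a:b,c:d],None,fx=f,fy=f,interpolation=cv2.INTER_CUBIC)[:,:,::-1]
cv2.imwrite('pics/w8z.png',z('w8',240,340,200,320,5))
cv2.imwrite('pics/s8y.png',z('s8',175,215,255,305,12))
E
```

```text
t: 9.55
tcp_pos: [0.5689, 0.0148, 0.0664]
orientation: [-0.019, 1.0, -0.0, 0.002]
ft_force: [1.0, -5.3, -2.9]
finger_gap: 0.0134
tcp [0.569  0.0148 0.0665] dp [  1.7 -37.7   2.5] ang [-0.02  0.28  0.1 ] F [ 0.9 -5.  -1.7] gap 13.6 t 9.7
```

View pics/w8z.png

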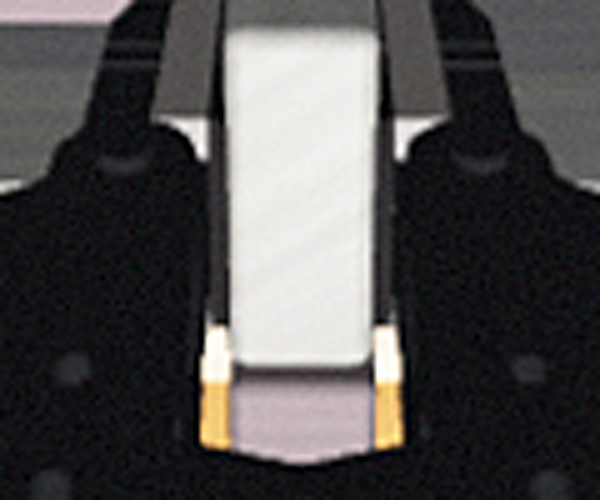

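View pics/s8y.png

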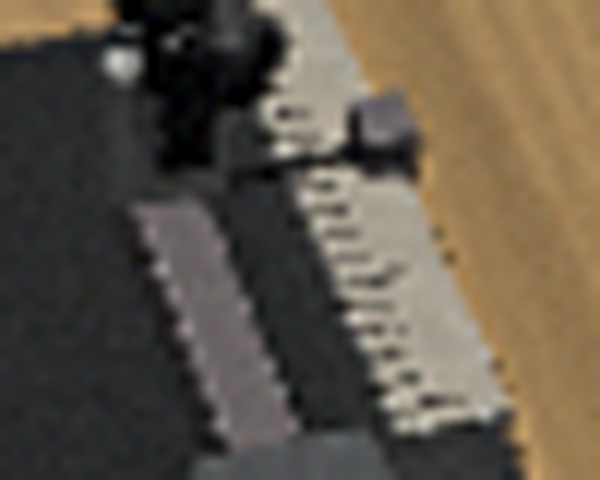

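View pics/s8.png

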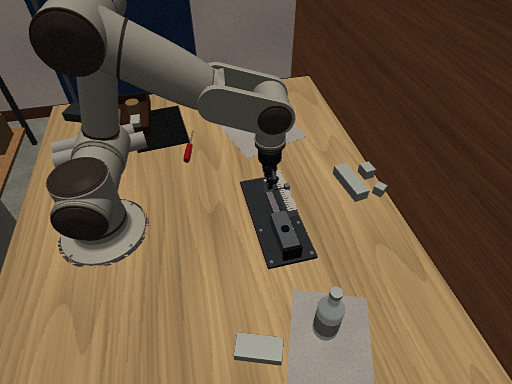

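The side view shows the two needles as one continuous line at about (281,188). In the wrist view the rider (zoom columns 232–374) is centred behind the tab (230–374). The rider and bystanders haven't moved, so I'm handing in.

```bash
python3 - <<'E'
from plant import *
print(hand_in()); o=observe(); print(o['t'],o['ft_force'],o['finger_gap'],o['tcp_pos'])
E
```

```text
the job is handed in; nothing more can be done
None
the job is handed in; nothing more can be done
```

I pushed the lock button in, gripped the pull tab at 60 N, drew the arm out about 37.7 mm and handed in at about 9.7 s with the fingers still holding it. The hand-in gives no verdict.

**Last checks:**
- **Lock button:** the fingers met a hard stop at z = 0.068 m, which is where the button is fully in. It stayed down in later pictures.
- **Alignment:** the pointer-to-marker offset measured 37.9 mm before the draw. At the end, the wrist view showed the rider centred behind the tab to within about 0.5 mm. The side view showed the two needles in one line.
- **Hold:** the finger gap was 13.5 mm on the tab, with about 5 N of spring pull on the wrist.
- **Marker and other items:** they looked unmoved by eye in the side view; I did not measure them.

**Disagreements:**
- **Button height:** triangulation gave 64 to 74 mm, depending on the pair of views, against the stated 76 mm.
- **Press force:** it read almost zero at 70 mm, rose to 3.8 N at 68 mm, and peaked at about 43 N at the end stop. That is just over the 40 N limit for the arm or gripper body, but only the fingertips were touching. I don't know if the judge makes that distinction.
- **Tab angle:** the tab's edges in the close wrist view gave an angle about 5° off the gauge's. That moves the alignment estimate by only a fraction of a millimetre.

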